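# Turn the curing carousel at speed and park it at the pointer

### The job

Take hold of the red crank knob of the curing carousel and crank counter-clockwise (seen from above) so that the platter itself turns at 1.5 rad/s, about one turn in four seconds; keep the platter within 0.2 rad/s of that for at least six seconds without a break, and never let it exceed 2.3 rad/s. Then bring the platter to rest with its red mark at the yellow pointer (within about 20 mm) and let go of the crank. The three freshly varnished wooden knobs riding on the platter must stay standing there and not be touched, and the tin and the glue bottle on the bench stay where they are.

Things in the scene. Friction and masses are not known exactly. Their poses are not given: they have to be found in the camera images.
- platter (a joint): Angle of the platter about its fixed vertical axis, rad, growing counter-clockwise seen from above, counted on over many turns. Plywood disc 360 mm across with a 30 mm high aluminium rim, top 70 mm above the bench, on a green stand. Moment of inertia 0.09 kg m2 nominal (hidden, x0.75 to 1.35). The crank drives it only through a slip coupling, see hub.
- hub (a point): Point on the vertical axis of platter and crank, 70 mm high. Slip coupling: torque on the platter = 0.09 N m s/rad x (crank speed - platter speed). Dry bearing drag about 0.055 N m (hidden, x0.5 to 1.75) opposes it: the crank must run 0.3 to 1.1 rad/s faster than the platter; with the crank held still the platter coasts on roughly 0.8 rad from 1.5 rad/s. Stand's place and yaw vary.
- mark (a point): Red mark on the platter's rim, a 24 mm wide red stripe; this point lies on it, 170 mm from the axis at the height of the platter's top, and turns with the platter.
- pointer (a point): Fixed point 170 mm from the axis at the height of the platter's top (70 mm), straight inwards of the tip of the yellow pointer that stands on the stand beside the platter (tip at radius 189 mm, 66 mm high). The red mark is at the pointer when mark and this point coincide.
- crank_knob (a point): Red round upright hand knob of the crank, 30 mm across, 131 to 193 mm above the bench; this point is on its axis at 166 mm, where to grip. It stands 80 mm from the axis on a flat aluminium arm (top at 125 mm) and spins freely on its pin: lead it round the circle at constant gripper yaw, any number of turns. When let go, the crank is dragged along by the platter.
- wood_knob1: Loose varnished drawer knob, medium brown wood, 39 mm across, 34 mm high, 60 g, standing on the platter about 125 mm from the axis; origin at the centre of its underside, z up. Its top is 104 mm above the bench, below the crank arm.
- wood_knob2: Same, dark wood.
- wood_knob3: Same, light wood.
- tin: Bystander: tin can 100 mm across, 110 mm high, loose on the bench, right of the carousel; origin at the centre of its underside.
- glue: Bystander: white glue bottle 60 mm across, 170 mm high, loose on the bench, left of the carousel; origin at the centre of its underside.
There are look-alikes about, which are no part of the job. What is shaped like the wood_knob1 but grey or pink is not meant.

How it is judged:
By the outcome, as a careful person would: the job done as asked, in the order asked, and still so for the second after the job is handed in, with the robot touching nothing.
It also fails if it takes over 59 s, if anything falls off the work surface, if the arm or the gripper's body presses on something with over 40 N, if the wrist force passes 120 N, or if a joint passes its speed limit or range.

### The arm

A 6-joint arm with a two-finger parallel gripper is mounted at the origin on the work surface. World frame = base frame: x ahead of the robot, y to its left, z up, the work surface at z = 0. Lengths are in m, angles in rad, forces in N, time in s.
With the tool pointing down it reaches from about 0.425 to 0.95 m from the base axis. Payload 3.5 kg.
Tool frame: the origin (TCP) lies between the finger pads; the fingertips stand 19 mm ahead of it and the grasp point (between the pads) is the TCP; z points along the fingers, y is the line along which they close (so a half turn about z gives the same grasp; the last joint's range is limited). The gripper opens to 85 mm and grips with 20 to 120 N. Pads are 22 mm wide; open, the fingers measure 114 mm over their backs; the gripper's body (76 mm by 85 mm) begins 54 mm behind the grasp point. The pads swing forward as they close: fully open they stand 13 mm farther back than shut.
Start: joints at [-1.435, 0.286, 1.577, -0, 1.279, -0.15], TCP at [0.19, -0.648, 0.216] pointing down, gripper open.
Joint ranges: [-2.77, 2.77], [-0.9, 2.22], [0.21, 2.48], [-1.53, 4.67], [0.24, 2.81], [-2.84, 2.84]. Speed limits (rad/s): [2.79, 2.79, 3.14, 3.14, 3.14, 3.14].

### API

Orientations are given as a unit quaternion [x, y, z, w].
In Python, from plant import monitor, eyes, ctrl gives the robot as it stands.
- The arm moves only by the shell command python3 -m handwheel 'ROWS' [FORCE]. ROWS is JSON, a list of rows, each a list of 7 numbers: the shift along the tool's x, y, z in units of 40 cm (1.0 is 40 cm), then the turn, a rotation vector about the tool's x, y, z in units of pi rad (1.0 is pi rad), then the opening, from -1 (shut) to 1 (fully open). A call has 1 to 12 rows; each row is the pose to reach, as a shift and turn from the pose commanded when the call began, along the tool's axes at that moment, turning the shorter way round; what a row does not reach only later rows make up. A row lasts 1/8 s, in which the tool goes at most 62.5 mm and 10.7 degrees, less where a joint would pass 70% of its speed; a pose out of reach is approached as far as the arm can. A call with a number of a shift or a turn outside -1 to 1 is refused whole. A call with a gripper value outside its range is refused whole. The fingers move at their own pace and stop on an object; FORCE is the grip in N (left out, the last holds). Time passes only in rows, so rows that repeat a pose let the fingers close. It gives the time, the measured TCP pose, the force, the opening and the grip force at its end, in the units of the state.
- monitor.get_state(): the state, without advancing time (a new reading comes with each control period).
- eyes.read_camera(name): name is "scene" or "top" or "wrist"; returns the picture (420x560x3 uint8, red, green, blue); there is no depth.
- eyes.camera_params(name): a dict with "K" (3x3 intrinsics, pixels), "k1" (the pictures are not rectified: a ray, as slopes to the right and down, at radius r is drawn at 1 + k1 r^2 times it, then the intrinsics apply), "R" (3x3) and "t" (3): a world point X has camera coordinates R X + t. Camera axes: x right, y down, z forward; pixel columns grow to the right and rows downward; lengths in m; the calibration is good to about 2 mm. A picture is of the moment at which its call begins: read the wrist's pose just before it. camera_params takes no time and is no camera call; for the wrist camera it gives the pose at the moment of the call.
- ctrl.sign_off(): hands the job in; it is judged then, once.
The state is a dict: "time": time; "qpos": joint angles; "dq": joint speeds; "joint_efforts": joint torques, N m; "eef_pos": TCP position; "tcp_rot": TCP orientation; "contact_force": force on the tool from outside, world axes, zero at the start; "wrist_torque": the same for the moment, N m; "opening": opening from 0.0 (shut) to 1.0 (fully open); "finger_force": force on a finger pad.
Only numpy, scipy, OpenCV 4.12 (cv2) and the standard library are available. Lean on these libraries where they do the work, as an engineer would, in place of code of your own. Each camera call takes 0.05 s, during which the arm holds its last target. There are 200 camera calls.

## Working session

There is one attempt and no reset: what is moved stays moved. The work goes in short steps, Python scripts to look and compute and a shell command to move; the robot and the scene stay as the last step left them, time stands still between calls to the robot, and variables do not carry over. Pictures are saved under pics/ and viewed, at most 10 in all, crops included, and the job is handed in when it is done.

```bash
mkdir -p pics; ls; cat > h.py <<'E'
import numpy as np, cv2
from plant import monitor, eyes, ctrl
def ray(name,u,v,z,P=None):
    P=P or eyes.camera_params(name); K=np.array(P["K"]);R=np.array(P["R"]);t=np.array(P["t"])
    d=np.array([P["k1"],0,0,0,0],float)
    x,y=cv2.undistortPoints(np.array([[[u,v]]],float),K,d)[0,0]
    C=-R.T@t; w=R.T@np.array([x,y,1]); return C+w*(z-C[2])/w[2]
def proj(name,X):
    P=eyes.camera_params(name); K=np.array(P["K"]);c=np.array(P["R"])@X+np.array(P["t"])
    s=c[:2]/c[2]; s=s*(1+P["k1"]*(s@s)); return K[:2,:2]@s+K[:2,2]
def snap(name,fn):
    im=eyes.read_camera(name); cv2.imwrite(fn,im[:,:,::-1]); return im
E
python3 - <<'E'
from h import *
s=monitor.get_state(); print(s)
snap("top","pics/top0.png"); snap("scene","pics/scene0.png")
for n in("top","scene"): P=eyes.camera_params(n); print(n,-np.array(P["R"]).T@np.array(P["t"]),P["K"][0],P["k1"])
E
```

```text
pics
{'time': 0.0, 'qpos': array([-1.43497944e+00,  2.87161518e-01,  1.57817297e+00, -1.24864126e-05,
        1.27857328e+00, -1.49977196e-01]), 'dq': array([-0.00211969,  0.00305993, -0.00140231, -0.00090755, -0.00036678,
       -0.00075128]), 'joint_efforts': array([ 2.15266400e-04, -4.05976760e+01, -2.92624140e+01, -1.31689303e-04,
        5.82674460e-03,  3.88209529e-06]), 'eef_pos': array([ 0.19024186, -0.64692233,  0.21415215]), 'tcp_rot': array([ 9.89806659e-01,  1.42412914e-01,  2.21933176e-06, -1.15757224e-03]), 'contact_force': array([-0.55673702, -0.09806592,  0.31774998]), 'wrist_torque': array([-0.00848214,  0.02247947, -0.00043862]), 'finger_force': 0.0, 'opening': 0.9967619925299395}
top [0.46110404 0.05037473 1.22826173] [458.41265602   0.         280.84034365] -0.06903726767733008
scene [ 1.25973148 -0.63789047  0.7589737 ] [384.9467778    0.         283.97806848] 0.03598585552164446
```

View pics/top0.png

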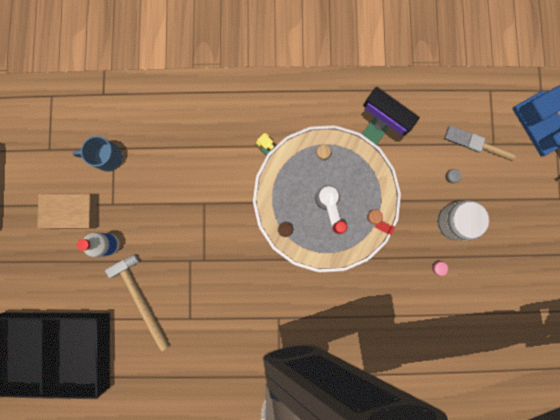

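View pics/scene0.png

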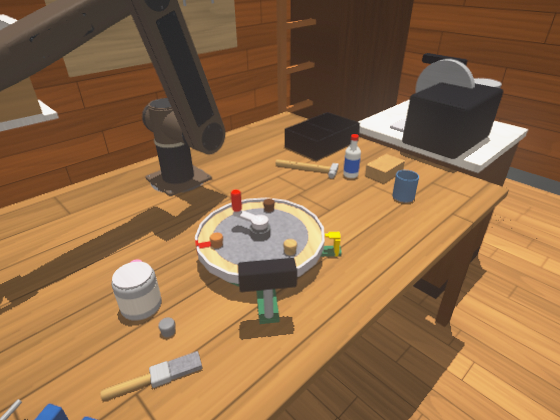

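Top view: carousel hub is near (328,198) and the red crank knob at (340,227). The red mark is at (384,227) and the yellow pointer at (265,143). The wooden knobs are at (323,152) light, (286,229) dark and (376,216) medium. A black lamp on a post stands at (390,112), the tin at (465,220) and the glue at (98,244). The look-alikes are grey (454,176) and pink (441,268). Next I measure all of these.

```bash
python3 - <<'E'
from h import *
im=cv2.imread("pics/top0.png"); hsv=cv2.cvtColor(im,cv2.COLOR_BGR2HSV)
H,S,V=cv2.split(hsv)
def blobs(m,n=8):
    k,l,st,c=cv2.connectedComponentsWithStats(m.astype(np.uint8)); return [(c[i].round(1),st[i].tolist()) for i in range(1,k) if st[i,4]>n]
red=((H<6)|(H>174))&(S>190)&(V>120); yel=(H>24)&(H<34)&(S>180)&(V>150)
print("red",blobs(red)); print("yel",blobs(yel))
# rim: white pixels
w=(S<50)&(V>190); w[:, :240]=0; w[:,415:]=0; w[:115]=0;w[280:]=0
w=w.astype(np.uint8); c,_=cv2.findContours(w,cv2.RETR_EXTERNAL,cv2.CHAIN_APPROX_NONE)
pts=np.vstack(c)[:,0]; 
X=np.array([ray("top",u,v,.07)[:2] for u,v in pts])
c=np.array(ray("top",327,198,.07)[:2])
for i in range(8):
    r=np.linalg.norm(X-c,axis=1); k=(abs(r-np.median(r[r>.14]))<.015)
    A=np.c_[2*X[k],np.ones(k.sum())]; s=np.linalg.lstsq(A,(X[k]**2).sum(1),rcond=None)[0]; c=s[:2]; 
print("rim c",c,"r",np.sqrt(s[2]+c@c),k.sum())
for n,u,v,z in [("hubcap",328,198,.13),("knob",340.5,226.5,.193),("mark",384,227,.07),("ptr",265,143,.066),("light",323.5,152,.104),("dark",286,229,.104),("med",376,216,.104),("tin",467,220,.11),("glue cap",84,244,.17)]:
    p=ray("top",u,v,z); print(n,p.round(4),"r",np.linalg.norm(p[:2]-c).round(4),"ang",np.degrees(np.arctan2(*(p[:2]-c)[::-1])).round(1))
big=cv2.resize(im[80:290,235:440],None,fx=2.8,fy=2.8,interpolation=cv2.INTER_CUBIC); cv2.imwrite("pics/crop0.png",big)
E
```

```text
red []
yel []
rim c [ 0.57317374 -0.06835045] r 0.18345394187692438 804
hubcap [ 0.5658 -0.0651  0.13  ] r 0.0081 ang 156.1
knob [ 0.4947 -0.0854  0.193 ] r 0.0803 ang -167.8
mark [ 0.4958 -0.2121  0.07  ] r 0.1632 ang -118.3
ptr [0.7164 0.0873 0.066 ] r 0.2115 ang 47.4
light [ 0.6834 -0.0592  0.104 ] r 0.1106 ang 4.7
dark [0.4933 0.0368 0.104 ] r 0.132 ang 127.2
med [ 0.5222 -0.1854  0.104 ] r 0.1276 ang -113.5
tin [ 0.5087 -0.4106  0.11  ] r 0.3483 ang -100.7
glue cap [0.4621 0.5088 0.17  ] r 0.5878 ang 100.9
```

View pics/crop0.png

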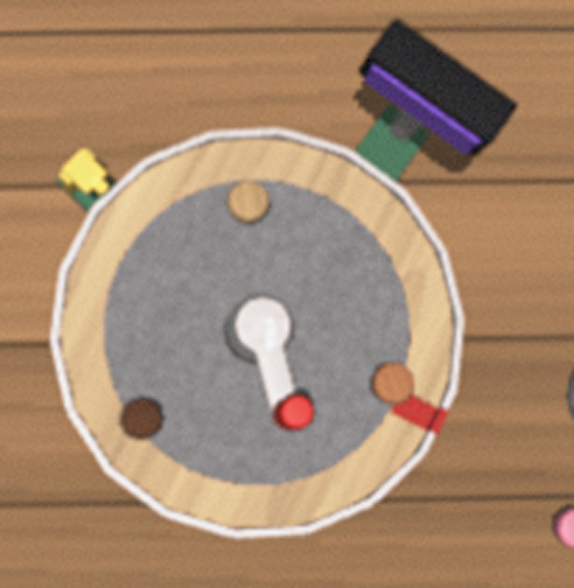

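The crop confirms the parts. The red round knob at the arm's end, crop (294,411), is the crank knob. The mark is the red stripe at crop (420,412), and the pointer tip is near crop (108,187). The other red or pink items are off the platter. Now I refine with masks, and triangulate the lamp and knob.

```bash
python3 - <<'E'
from h import *
def blobs(m,n=5):
    k,l,st,c=cv2.connectedComponentsWithStats(m.astype(np.uint8)); return [(c[i].round(1).tolist(),st[i].tolist()) for i in range(1,k) if st[i,4]>n]
for n in("top","scene"):
    im=cv2.imread(f"pics/{n}0.png"); H,S,V=cv2.split(cv2.cvtColor(im,cv2.COLOR_BGR2HSV)); B,G,R=[x.astype(int) for x in cv2.split(im)]
    red=(R>140)&(G<75)&(B<75); yel=(R>170)&(G>150)&(B<70)
    print(n,"red",blobs(red)); print("yel",blobs(yel))
    if n=="top":
        pur=(B>R+40)&(B>G+50); print("purple",blobs(pur))
        ys,xs=np.where(yel[120:170,240:290]); q=[ray("top",x+240,y+120,.066) for x,y in zip(xs,ys)]
        c=np.array([.571,-.066]); r=[np.linalg.norm(p[:2]-c) for p in q]; o=np.argsort(r)[:6]
        for i in o: print("tip",xs[i]+240,ys[i]+120,q[i].round(3),round(r[i],4),np.degrees(np.arctan2(q[i][1]-c[1],q[i][0]-c[0])).round(1))
        gray=(S<45)&(V>150); gray[:180]=0; gray[240:]=0; gray[:,:310]=0; gray[:,350:]=0; print("arm",blobs(gray))
def lsq(pa):
    A=np.zeros((3,3));b=np.zeros(3)
    for n,u,v in pa:
        p=ray(n,u,v,0.);q=ray(n,u,v,.2);d=(q-p)/np.linalg.norm(q-p);M=np.eye(3)-np.outer(d,d);A+=M;b+=M@p
    X=np.linalg.solve(A,b); return X,[proj(n,X).round(1) for n,_,_ in pa]
print("lamp front-left top corner", lsq([("top",366,90),("scene",297,262)]), lsq([("top",418,117),("scene",240,263)]))
print("hubcap top",lsq([("top",328.6,196.1),("scene",260,223)]))
print("knob top",lsq([("top",340.5,226.5),("scene",236,193)]))
for c in ([.571,-.066,.07],[.571,-.066,.13]): print(proj("top",np.array(c)))
E
```

```text
top red [([340.4, 226.4], [335, 221, 12, 12, 45]), ([384.9, 227.2], [376, 222, 18, 12, 111]), ([86.9, 243.6], [85, 240, 4, 9, 10])]
yel []
purple [([547.8, 103.8], [535, 91, 25, 26, 217]), ([557.5, 94.7], [556, 93, 4, 4, 6]), ([524.9, 101.8], [517, 96, 18, 12, 31]), ([386.0, 118.1], [366, 103, 41, 30, 217]), ([556.2, 116.7], [554, 114, 5, 6, 13]), ([540.2, 124.3], [539, 123, 4, 3, 6]), ([541.9, 130.4], [530, 124, 27, 16, 129]), ([557.6, 137.9], [555, 134, 5, 10, 28]), ([549.2, 150.2], [544, 147, 13, 7, 32])]
arm [([330.2, 202.6], [319, 186, 21, 41, 525]), ([315.4, 214.2], [314, 212, 4, 5, 8])]
scene red [([354.5, 136.4], [351, 134, 8, 6, 40]), ([235.8, 199.8], [231, 190, 10, 21, 184]), ([203.3, 244.1], [196, 241, 15, 7, 64])]
yel [([333.4, 235.2], [325, 231, 16, 10, 100])]
lamp front-left top corner (array([ 0.81515439, -0.15928246,  0.17460279]), [array([367.1,  91. ]), array([298.6, 261.9])]) (array([ 0.74545754, -0.27072068,  0.19699048]), [array([417.7, 116.8]), array([239.7, 263. ])])
hubcap top (array([ 0.57352211, -0.06737186,  0.11018453]), [array([328. , 195.6]), array([259.4, 223. ])])
knob top (array([ 0.49586881, -0.08536747,  0.18463631]), [array([340. , 226.1]), array([235.5, 193. ])])
[325.88344844 198.23135208]
[328.33029195 195.8469687 ]
```

```bash
python3 - <<'E'
from h import *
c=np.array([.571,-.066])
im=cv2.imread("pics/top0.png"); H,S,V=cv2.split(cv2.cvtColor(im,cv2.COLOR_BGR2HSV))
y=(H>22)&(H<36)&(S>185)&(V>130); ys,xs=np.where(y[130:165,250:290]); xs=xs+250;ys=ys+130; print(len(xs))
Q=np.array([ray("top",a,b,.066)[:2] for a,b in zip(xs,ys)]); r=np.linalg.norm(Q-c,axis=1); o=np.argsort(r)[:8]
for i in o: print(xs[i],ys[i],Q[i].round(4),r[i].round(4),np.degrees(np.arctan2(*(Q[i]-c)[::-1])).round(1))
print([a[y[130:165,250:290]][:0] for a in (H[130:165,250:290],)])
for n,u,v in [("top",273.6,146.8),("scene",325,236),("scene",325,238),("top",384.9,227.2),("scene",203.3,244.1)]:
    p=ray(n,u,v,.066 if u in(273.6,325) else .07)[:2]; print(n,p,np.linalg.norm(p-c),np.degrees(np.arctan2(*(p-c)[::-1])))
s=monitor.get_state(); from scipy.spatial.transform import Rotation as Ro
R=Ro.from_quat(s["tcp_rot"]).as_matrix(); print(R.round(3))
k=np.array([.4955,-.0854,.166]); 
print("delta units", (R.T@(k+[0,0,.09]-s["eef_pos"])/.4).round(4), (R.T@(k-s["eef_pos"])/.4).round(4))
E
```

```text
0Traceback (most recent call last):
  File "<stdin>", line 5, in <module>
ValueError: operands could not be broadcast together with shapes (0,) (2,)
```

```bash
python3 - <<'E'
from h import *
c=np.array([.571,-.066])
im=cv2.imread("pics/top0.png"); H,S,V=cv2.split(cv2.cvtColor(im,cv2.COLOR_BGR2HSV))
y=(H>=25)&(H<36)&(S>150)&(V>90); y=y[130:165,250:282]; ys,xs=np.where(y); xs=xs+250;ys=ys+130; print(len(xs))
if len(xs):
  Q=np.array([ray("top",a,b,.066)[:2] for a,b in zip(xs,ys)]); r=np.linalg.norm(Q-c,axis=1); o=np.argsort(r)[:8]
  for i in o: print(xs[i],ys[i],Q[i].round(4),r[i].round(4),np.degrees(np.arctan2(*(Q[i]-c)[::-1])).round(1))
else: print(im[143,258:278].tolist())
for n,u,v in [("top",273.6,146.8),("scene",325,236),("scene",325,238),("top",384.9,227.2),("scene",203.3,244.1)]:
    p=ray(n,u,v,.066 if u in(273.6,325) else .07)[:2]; print(n,p,np.linalg.norm(p-c),np.degrees(np.arctan2(*(p-c)[::-1])))
s=monitor.get_state(); from scipy.spatial.transform import Rotation as Ro
R=Ro.from_quat(s["tcp_rot"]).as_matrix(); print(R.round(3))
k=np.array([.4955,-.0854,.166]); 
print("delta units", (R.T@(k+[0,0,.09]-s["eef_pos"])/.4).round(4), (R.T@(k-s["eef_pos"])/.4).round(4))
E
```

```text
0
[[109, 221, 240], [110, 219, 238], [105, 215, 236], [114, 225, 243], [123, 233, 246], [123, 233, 245], [120, 231, 245], [122, 232, 245], [121, 232, 244], [128, 236, 245], [137, 241, 245], [136, 242, 246], [123, 234, 245], [96, 194, 221], [64, 122, 140], [48, 70, 81], [49, 65, 83], [64, 90, 120], [81, 116, 152], [99, 130, 169]]
top [0.70610105 0.06524025] 0.18835152479119113 44.16951565753371
scene [0.70917816 0.06514156] 0.19050278502554127 43.50335623901969
scene [0.71527898 0.05800901] 0.19024893241805457 40.679338897530954
top [ 0.49530695 -0.21436033] 0.1665539696892459 -117.03055582514305
scene [ 0.49575359 -0.21082778] 0.16320878396143784 -117.4544880274189
[[ 0.959  0.282 -0.   ]
 [ 0.282 -0.959  0.002]
 [ 0.    -0.002 -1.   ]]
delta units [ 1.128  -1.1321 -0.1016] [ 1.128  -1.1316  0.1234]
```

```bash
python3 -m handwheel '[[0.1,-0.1,-0.1,0,0,0,1],[1,-1,-0.1,0,0,0,1],[1,-1,-0.1,0,0,0,1],[1,-1,-0.1,0,0,0,1],[1,-1,-0.1,0,0,0,1],[1,-1,-0.1,0,0,0,1],[1,-1,-0.1,0,0,0,1],[1,-1,-0.1,0,0,0,1],[1,-1,-0.1,0,0,0,1],[1,-1,-0.1,0,0,0,1],[1,-1,-0.1,0,0,0,1]]' 40
python3 - <<'E'
from h import *
from scipy.spatial.transform import Rotation as Ro
s=monitor.get_state();R=Ro.from_quat(s["tcp_rot"]).as_matrix(); print(s["eef_pos"],s["time"])
print((R.T@(np.array([.4955,-.0854,.166])-s["eef_pos"])/.4).round(4))
snap("wrist","pics/wrist1.png")
for X in ([.4955,-.0854,.193],[.571,-.066,.07]): print(proj("wrist",np.array(X)))
E
```

```text
time: 1.48
eef_pos: [0.4613, -0.1505, 0.2552]
tcp_rot: [0.99, 0.143, -0.0, 0.0]
contact_force: [-0.4, -0.3, -0.4]
opening: 1.001
finger_force: 0.0
[ 0.46129337 -0.15054537  0.25515597] 1.475
[ 0.1284 -0.1319  0.2228]
[197.76743036 146.94691602]
[225.10240765  44.14800134]
```

View pics/wrist1.png

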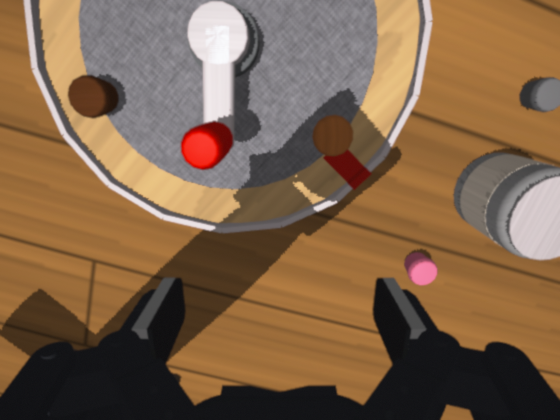

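The wrist view shows the knob top at (203,147), against a prediction of (198,147), so it agrees to about 2 mm. Moving over it, descending and gripping.

```bash
python3 -m handwheel '[[0.128,-0.128,0,0,0,0,1],[0.128,-0.128,0,0,0,0,1],[0.128,-0.128,0.11,0,0,0,1],[0.128,-0.128,0.222,0,0,0,1],[0.128,-0.128,0.222,0,0,0,0],[0.128,-0.128,0.222,0,0,0,-1],[0.128,-0.128,0.222,0,0,0,-1],[0.128,-0.128,0.222,0,0,0,-1],[0.128,-0.128,0.222,0,0,0,-1]]' 60
cat >> h.py <<'E'
C=np.array([.571,-.066])
def seen(name,im=None):
    im=eyes.read_camera(name) if im is None else im
    R,G,B=[im[:,:,i].astype(int) for i in range(3)]
    m=((R>90)&(G<.45*R)&(B<.45*R)&(G<80)).astype(np.uint8)
    k,l,st,c=cv2.connectedComponentsWithStats(m); out=[]
    for i in range(1,k):
        if st[i,4]<15: continue
        p=ray(name,*c[i],.07)[:2]-C; r=np.linalg.norm(p)
        if .148<r<.183: out.append((int(st[i,4]),round(r,3),round(float(np.arctan2(p[1],p[0])),3)))
    return out
def look():
    s=monitor.get_state(); e=s["eef_pos"][:2]-C
    print("t",s["time"],"crank r",np.linalg.norm(e).round(4),"ang",np.arctan2(e[1],e[0]).round(3),"z",s["eef_pos"][2].round(4),"F",s["contact_force"].round(1),"fing",s["finger_force"],"op",s["opening"])
    for n in("top","scene"): print(n,monitor.get_state()["time"],seen(n))
def plan(w0,w1,n=12,ang=None,hub=C,r=.08):
    "rows in tool units: crank speed ramps w0->w1 over n rows, from commanded angle ang"
    from scipy.spatial.transform import Rotation as Ro
    s=monitor.get_state(); R=Ro.from_quat([.98985,.1421,0,0]).as_matrix()
    w=np.linspace(w0,w1,n); a=ang+np.cumsum(w)*.125
    d=[R.T@np.r_[r*np.cos(x)-r*np.cos(ang),r*np.sin(x)-r*np.sin(ang),0]/.4 for x in a]
    print(",".join(f"[{x[0]:.3f},{x[1]:.3f},0,0,0,0,-1]" for x in d)); print("end ang",a[-1])
E
python3 -c "
from h import *
look()"
```

```text
time: 2.65
eef_pos: [0.4974, -0.0883, 0.1697]
tcp_rot: [0.99, 0.143, 0.002, 0.001]
contact_force: [-1.9, -0.3, 6.4]
opening: 0.289
finger_force: 58.7
t 2.65 crank r 0.077 ang -2.847 z 0.1697 F [-1.9 -0.3  6.4] fing 58.71352921589278 op 0.2894698055417767
top 2.65 []
scene 2.7 [(65, np.float64(0.163), -2.05)]
```

```bash
sed -i 's/^C=.*/C=np.array([.574,-.067])/' h.py; cat >> h.py <<'E'
def tab(a0,incs):
    from scipy.spatial.transform import Rotation as Ro
    R=Ro.from_quat([.98985,.1421,0,0]).as_matrix(); a=np.radians(a0); b=a+np.radians(np.cumsum(incs))
    print(a0,"->",a0+sum(incs),",".join("[%.3f,%.3f,0,0,0,0,-1]"%tuple((R.T@np.r_[np.cos(x)-np.cos(a),np.sin(x)-np.sin(a),0]*.2)[:2]) for x in b))
E
python3 -c "
from h import *
tab(-165,[2,4,6,8,10,12,13,14,15,15,15,15]);tab(-36,[15]*12)
print(seen('top',cv2.imread('pics/top0.png')[:,:,::-1]),seen('scene',cv2.imread('pics/scene0.png')[:,:,::-1]))"
```

```text
-165 -> -36 [-0.000,0.007,0,0,0,0,-1],[0.001,0.021,0,0,0,0,-1],[0.003,0.042,0,0,0,0,-1],[0.010,0.069,0,0,0,0,-1],[0.024,0.101,0,0,0,0,-1],[0.048,0.135,0,0,0,0,-1],[0.081,0.166,0,0,0,0,-1],[0.124,0.190,0,0,0,0,-1],[0.174,0.203,0,0,0,0,-1],[0.227,0.203,0,0,0,0,-1],[0.277,0.189,0,0,0,0,-1],[0.322,0.163,0,0,0,0,-1]
-36 -> 144 [0.037,-0.037,0,0,0,0,-1],[0.063,-0.082,0,0,0,0,-1],[0.076,-0.133,0,0,0,0,-1],[0.076,-0.185,0,0,0,0,-1],[0.062,-0.235,0,0,0,0,-1],[0.036,-0.281,0,0,0,0,-1],[-0.001,-0.317,0,0,0,0,-1],[-0.046,-0.343,0,0,0,0,-1],[-0.097,-0.357,0,0,0,0,-1],[-0.149,-0.357,0,0,0,0,-1],[-0.199,-0.343,0,0,0,0,-1],[-0.244,-0.317,0,0,0,0,-1]
[(120, np.float64(0.168), -2.061)] [(65, np.float64(0.164), -2.069)]
```

```bash
python3 -m handwheel '[[0,0.007,-0.005,0,0,0,-1],[0.001,0.021,-0.005,0,0,0,-1],[0.003,0.042,-0.005,0,0,0,-1],[0.01,0.069,-0.005,0,0,0,-1],[0.024,0.101,-0.005,0,0,0,-1],[0.048,0.135,-0.005,0,0,0,-1],[0.081,0.166,-0.005,0,0,0,-1],[0.124,0.19,-0.005,0,0,0,-1],[0.174,0.203,-0.005,0,0,0,-1],[0.227,0.203,-0.005,0,0,0,-1],[0.277,0.189,-0.005,0,0,0,-1],[0.322,0.163,-0.005,0,0,0,-1]]'
python3 -c "
from h import *
look()"
```

```text
time: 4.25
eef_pos: [0.6385, -0.1151, 0.1697]
tcp_rot: [0.99, 0.142, -0.001, 0.001]
contact_force: [-4.4, 0.1, 7.9]
opening: 0.283
finger_force: 61.0
t 4.25 crank r 0.0805 ang -0.641 z 0.1697 F [-4.4  0.1  7.9] fing 61.033175045158714 op 0.2827270328941611
top 4.25 [(44, np.float64(0.179), -1.699)]
scene 4.3 [(91, np.float64(0.167), -1.664)]
```

```bash
python3 -m handwheel '[[0.037,-0.037,0,0,0,0,-1],[0.063,-0.082,0,0,0,0,-1],[0.076,-0.133,0,0,0,0,-1],[0.076,-0.185,0,0,0,0,-1],[0.062,-0.235,0,0,0,0,-1],[0.036,-0.281,0,0,0,0,-1],[-0.001,-0.317,0,0,0,0,-1],[-0.046,-0.343,0,0,0,0,-1],[-0.097,-0.357,0,0,0,0,-1],[-0.149,-0.357,0,0,0,0,-1],[-0.199,-0.343,0,0,0,0,-1],[-0.244,-0.317,0,0,0,0,-1]]'
python3 -c "
from h import *
look()"
```

```text
time: 5.85
eef_pos: [0.5089, -0.0205, 0.1697]
tcp_rot: [0.99, 0.143, 0.001, 0.001]
contact_force: [5.4, -2.0, 4.1]
opening: 0.287
finger_force: 60.6
t 5.85 crank r 0.08 ang 2.521 z 0.1697 F [ 5.4 -2.   4.1] fing 60.56383591261692 op 0.28708701677407117
top 5.85 [(103, np.float64(0.167), -0.29)]
scene 5.9 []
```

```bash
cat >> h.py <<'E'
from scipy.optimize import least_squares
def sim(segs,I,D,th=-2.06,w=0,t0=2.75,crank=None):
    "segs: list of incs (deg per row) or float pause s; returns arrays t,th,w"
    T=[t0];A=[th];W=[w];dt=.0025; tau=.04; wc=0.
    cmd=[]
    for s in segs:
        if isinstance(s,float): cmd+=[0.]*int(round(s/dt))
        else:
            for d in s: cmd+=[np.radians(d)/.125]*50
    for c in cmd:
        wc+=(c-wc)*dt/tau
        q=.09*(wc-w)
        if abs(w)<1e-9 and abs(q)<=D: a=0
        else:
            a=(q-np.sign(w if abs(w)>1e-9 else q)*D)/I
        w2=w+a*dt
        if w*w2<0: w2=0.
        w=w2; th+=w*dt; T.append(T[-1]+dt);A.append(th);W.append(w)
    return np.array(T),np.array(A),np.array(W)
def fit(segs,data):
    data=np.array(data)
    def f(p):
        T,A,W=sim(segs,p[0],p[1]); return np.r_[(np.interp(data[:,0],T,A)-data[:,1])/.02,(p[0]/.09-1)/.3,(p[1]/.055-1)/.5]
    r=least_squares(f,[.09,.055],diff_step=1e-3); print("I,D",r.x.round(4),"res",(r.fun[:-2]*.02).round(3)); return r.x
RAMP=[2,4,6,8,10,12,13,14,15,15,15,15]; H=[15]*12
E
python3 -m handwheel '[[-0.037,0.037,0,0,0,0,-1],[-0.063,0.082,0,0,0,0,-1],[-0.076,0.133,0,0,0,0,-1],[-0.076,0.185,0,0,0,0,-1],[-0.062,0.235,0,0,0,0,-1],[-0.036,0.281,0,0,0,0,-1],[0.001,0.317,0,0,0,0,-1],[0.046,0.343,0,0,0,0,-1],[0.097,0.357,0,0,0,0,-1],[0.149,0.357,0,0,0,0,-1],[0.199,0.343,0,0,0,0,-1],[0.244,0.317,0,0,0,0,-1]]'
python3 -c "
from h import *
s=monitor.get_state();print(s['time'],s['contact_force']); im=eyes.read_camera('top'); print(seen('top',im)); cv2.imwrite('pics/top2.png',im[:,:,::-1])
a=seen('top',im)[0][2]%6.2832 if seen('top',im) else None
S=[RAMP,.1,H,.1,H]
d=[(2.75,-2.06),(4.3,-1.664),(5.85,-.29)]+([(7.45,a)] if a else [])
p=fit(S,d)
T,A,W=sim(S,*p)
for t in (4.25,5.85,7.45): print(t,np.interp(t,T,A),np.interp(t,T,W))
"
```

```text
time: 7.45
eef_pos: [0.6387, -0.1148, 0.1698]
tcp_rot: [0.99, 0.142, -0.0, 0.001]
contact_force: [-1.8, -0.2, 7.2]
opening: 0.294
finger_force: 61.0
7.45 [-1.79438276 -0.15269204  7.17245842]
[(101, np.float64(0.164), 1.488)]
I,D [0.0975 0.0712] res [ 0.    -0.008  0.005 -0.001]
4.25 -1.7069380384179147 0.6965915410597721
5.85 -0.2854656283382731 1.1172674018731616
7.45 1.487031205724053 1.2131519765359835
```

```bash
python3 -c "
from h import *
B=[20]*6+[17]*6; N=[16.5]*12
S=[RAMP,.1,H,.1,H,.05,B,.05,N,N,.05,N]
for p in ([.0975,.0712],[.09,.074]):
  T,A,W=sim(S,*p)
  for t in np.arange(7.5,14,.5): print(round(t,2),np.interp(t,T,W).round(3),end='; ')
  print()
tab(-36,B); tab(-36+222,N); tab(24,N);tab(-138,N);tab(60,N)
"
```

```text
7.5 1.174; 8.0 1.43; 8.5 1.567; 9.0 1.573; 9.5 1.481; 10.0 1.493; 10.5 1.5; 11.0 1.505; 11.5 1.508; 12.0 1.51; 12.5 1.436; 13.0 1.465; 13.5 1.482; 
7.5 1.151; 8.0 1.421; 8.5 1.557; 9.0 1.555; 9.5 1.453; 10.0 1.464; 10.5 1.471; 11.0 1.475; 11.5 1.478; 12.0 1.479; 12.5 1.402; 13.0 1.433; 13.5 1.452; 
-36 -> 186 [0.047,-0.051,0,0,0,0,-1],[0.073,-0.116,0,0,0,0,-1],[0.076,-0.185,0,0,0,0,-1],[0.055,-0.251,0,0,0,0,-1],[0.013,-0.306,0,0,0,0,-1],[-0.046,-0.343,0,0,0,0,-1],[-0.104,-0.357,0,0,0,0,-1],[-0.163,-0.354,0,0,0,0,-1],[-0.218,-0.334,0,0,0,0,-1],[-0.265,-0.298,0,0,0,0,-1],[-0.300,-0.250,0,0,0,0,-1],[-0.319,-0.194,0,0,0,0,-1]
186 -> 384.0 [-0.002,0.057,0,0,0,0,-1],[0.012,0.113,0,0,0,0,-1],[0.042,0.162,0,0,0,0,-1],[0.084,0.201,0,0,0,0,-1],[0.135,0.226,0,0,0,0,-1],[0.192,0.236,0,0,0,0,-1],[0.249,0.229,0,0,0,0,-1],[0.302,0.206,0,0,0,0,-1],[0.346,0.169,0,0,0,0,-1],[0.378,0.121,0,0,0,0,-1],[0.394,0.067,0,0,0,0,-1],[0.395,0.009,0,0,0,0,-1]
24 -> 222.0 [-0.016,-0.055,0,0,0,0,-1],[-0.046,-0.104,0,0,0,0,-1],[-0.090,-0.141,0,0,0,0,-1],[-0.142,-0.165,0,0,0,0,-1],[-0.199,-0.173,0,0,0,0,-1],[-0.256,-0.165,0,0,0,0,-1],[-0.308,-0.141,0,0,0,0,-1],[-0.351,-0.103,0,0,0,0,-1],[-0.381,-0.054,0,0,0,0,-1],[-0.397,0.001,0,0,0,0,-1],[-0.396,0.059,0,0,0,0,-1],[-0.378,0.113,0,0,0,0,-1]
-138 -> 60.0 [0.032,0.048,0,0,0,0,-1],[0.076,0.084,0,0,0,0,-1],[0.129,0.107,0,0,0,0,-1],[0.186,0.113,0,0,0,0,-1],[0.243,0.103,0,0,0,0,-1],[0.294,0.078,0,0,0,0,-1],[0.336,0.039,0,0,0,0,-1],[0.365,-0.011,0,0,0,0,-1],[0.379,-0.066,0,0,0,0,-1],[0.377,-0.124,0,0,0,0,-1],[0.358,-0.178,0,0,0,0,-1],[0.325,-0.225,0,0,0,0,-1]
60 -> 258.0 [-0.045,-0.035,0,0,0,0,-1],[-0.099,-0.057,0,0,0,0,-1],[-0.156,-0.062,0,0,0,0,-1],[-0.212,-0.050,0,0,0,0,-1],[-0.263,-0.023,0,0,0,0,-1],[-0.304,0.017,0,0,0,0,-1],[-0.332,0.067,0,0,0,0,-1],[-0.344,0.123,0,0,0,0,-1],[-0.340,0.180,0,0,0,0,-1],[-0.320,0.234,0,0,0,0,-1],[-0.286,0.280,0,0,0,0,-1],[-0.240,0.314,0,0,0,0,-1]
```

```bash
python3 -m handwheel '[[0.047,-0.051,0,0,0,0,-1],[0.073,-0.116,0,0,0,0,-1],[0.076,-0.185,0,0,0,0,-1],[0.055,-0.251,0,0,0,0,-1],[0.013,-0.306,0,0,0,0,-1],[-0.046,-0.343,0,0,0,0,-1],[-0.104,-0.357,0,0,0,0,-1],[-0.163,-0.354,0,0,0,0,-1],[-0.218,-0.334,0,0,0,0,-1],[-0.265,-0.298,0,0,0,0,-1],[-0.3,-0.25,0,0,0,0,-1],[-0.319,-0.194,0,0,0,0,-1]]'
python3 -c "
from h import *
s=monitor.get_state();print(s['time'],s['contact_force']); t=s['time']
q=seen('top'); print(t,q)
B=[20]*6+[17]*6; S=[RAMP,.1,H,.1,H,.05,B,.1]
d=[(2.75,-2.06),(4.3,-1.664),(5.85,-.29),(7.45,1.488)]
p=fit(S,d+[(t,q[0][2]%6.2832)] if q else d); T,A,W=sim(S,*p); print(np.interp(9,T,A),np.interp(9,T,W))
"
```

```text
time: 9.0
eef_pos: [0.4945, -0.0761, 0.1697]
tcp_rot: [0.99, 0.142, 0.002, 0.001]
contact_force: [7.9, 1.6, 2.3]
opening: 0.286
finger_force: 60.3
9.0 [7.92768198 1.64060159 2.30865259]
9.0 [(79, np.float64(0.167), -2.603)]
I,D [0.0912 0.0738] res [ 0.    -0.003  0.009 -0.023  0.013]
3.6934267535202254 1.5553506900786864
```

```bash
python3 -m handwheel '[[-0.002,0.057,0,0,0,0,-1],[0.012,0.113,0,0,0,0,-1],[0.042,0.162,0,0,0,0,-1],[0.084,0.201,0,0,0,0,-1],[0.135,0.226,0,0,0,0,-1],[0.192,0.236,0,0,0,0,-1],[0.249,0.229,0,0,0,0,-1],[0.302,0.206,0,0,0,0,-1],[0.346,0.169,0,0,0,0,-1],[0.378,0.121,0,0,0,0,-1],[0.394,0.067,0,0,0,0,-1],[0.395,0.009,0,0,0,0,-1]]'
python3 -c "
from h import *
s=monitor.get_state();print(s['time'],s['contact_force']); t=s['time']
q=seen('top'); print(t,q)
B=[20]*6+[17]*6; N=[16.5]*12;S=[RAMP,.1,H,.1,H,.05,B,.05,N,.05,N,N,N]
d=[(2.75,-2.06),(4.3,-1.664),(5.85,-.29),(7.45,1.488),(9,3.68)]
p=fit(S,d+[(t,q[0][2]%6.2832+6.2832)] if q else d); T,A,W=sim(S,*p)
for x in np.arange(9,15,.5): print(x,np.interp(x,T,A).round(3),np.interp(x,T,W).round(3))
"
```

```text
time: 10.55
eef_pos: [0.6476, -0.0343, 0.1698]
tcp_rot: [0.99, 0.142, 0.001, 0.001]
contact_force: [-0.5, -1.0, 7.3]
opening: 0.287
finger_force: 60.8
10.55 [-0.45451391 -0.95706474  7.26059849]
10.55 []
I,D [0.0912 0.0738] res [ 0.    -0.003  0.009 -0.023  0.013]
9.0 3.693 1.555
9.5 4.424 1.455
10.0 5.154 1.466
10.5 5.89 1.473
11.0 6.591 1.4
11.5 7.299 1.433
12.0 8.021 1.453
12.5 8.751 1.465
13.0 9.485 1.472
13.5 10.222 1.477
14.0 10.962 1.48
14.5 11.702 1.481
```

```bash
python3 -m handwheel '[[-0.016,-0.055,0,0,0,0,-1],[-0.046,-0.104,0,0,0,0,-1],[-0.09,-0.141,0,0,0,0,-1],[-0.142,-0.165,0,0,0,0,-1],[-0.199,-0.173,0,0,0,0,-1],[-0.256,-0.165,0,0,0,0,-1],[-0.308,-0.141,0,0,0,0,-1],[-0.351,-0.103,0,0,0,0,-1],[-0.381,-0.054,0,0,0,0,-1],[-0.397,0.001,0,0,0,0,-1],[-0.396,0.059,0,0,0,0,-1],[-0.378,0.113,0,0,0,0,-1]]'
python3 -c "
from h import *
s=monitor.get_state();print(s['time'],s['contact_force']); t=s['time']
q=seen('top'); print(t,q)
B=[20]*6+[17]*6; N=[16.5]*12;S=[RAMP,.1,H,.1,H,.05,B,.05,N,.05,N,.05,N,N]
d=[(2.75,-2.06),(4.3,-1.664),(5.85,-.29),(7.45,1.488),(9,3.68)]
p=fit(S,d+[(t,q[0][2]%6.2832+6.2832)] if q else d); T,A,W=sim(S,*p)
for x in np.arange(9,15,.5): print(x,np.interp(x,T,A).round(3),np.interp(x,T,W).round(3))
"
```

```text
time: 12.1
eef_pos: [0.5145, -0.1206, 0.1696]
tcp_rot: [0.99, 0.142, 0.001, -0.0]
contact_force: [3.9, 4.8, 6.2]
opening: 0.292
finger_force: 61.0
12.1 [3.89429851 4.77901045 6.24440184]
12.1 [(114, np.float64(0.165), 1.942)]
I,D [0.0953 0.0724] res [ 0.    -0.009 -0.001 -0.021  0.023 -0.004]
9.0 3.703 1.563
9.5 4.44 1.468
10.0 5.177 1.48
10.5 5.919 1.487
11.0 6.629 1.416
11.5 7.345 1.447
12.0 8.074 1.467
12.5 8.779 1.4
13.0 9.489 1.437
13.5 10.214 1.46
14.0 10.948 1.475
14.5 11.688 1.484
```

```bash
python3 -m handwheel '[[0.032,0.048,0,0,0,0,-1],[0.076,0.084,0,0,0,0,-1],[0.129,0.107,0,0,0,0,-1],[0.186,0.113,0,0,0,0,-1],[0.243,0.103,0,0,0,0,-1],[0.294,0.078,0,0,0,0,-1],[0.336,0.039,0,0,0,0,-1],[0.365,-0.011,0,0,0,0,-1],[0.379,-0.066,0,0,0,0,-1],[0.377,-0.124,0,0,0,0,-1],[0.358,-0.178,0,0,0,0,-1],[0.325,-0.225,0,0,0,0,-1]]'
python3 -m handwheel '[[-0.045,-0.035,0,0,0,0,-1],[-0.099,-0.057,0,0,0,0,-1],[-0.156,-0.062,0,0,0,0,-1],[-0.212,-0.05,0,0,0,0,-1],[-0.263,-0.023,0,0,0,0,-1],[-0.304,0.017,0,0,0,0,-1],[-0.332,0.067,0,0,0,0,-1],[-0.344,0.123,0,0,0,0,-1],[-0.34,0.18,0,0,0,0,-1],[-0.32,0.234,0,0,0,0,-1],[-0.286,0.28,0,0,0,0,-1],[-0.24,0.314,0,0,0,0,-1]]'
python3 -c "
from h import *
s=monitor.get_state();print(s['time'],s['contact_force']); t=s['time']
q=seen('top'); print(t,q)
B=[20]*6+[17]*6; N=[16.5]*12;S0=[RAMP,.1,H,.1,H,.05,B,.05,N,.05,N,.05,N,N,.05]
d=[(2.75,-2.06),(4.3,-1.664),(5.85,-.29),(7.45,1.488),(9,3.68),(12.1,8.225)]
p=fit(S0+[N],d+[(t,q[0][2]%6.2832+6.2832)] if q else d)
goal=.78+6.2832*3
for k in range(0,12):
  S=S0+[[16.5]*k+[12,8,4]+[0]*20]
  T,A,W=sim(S,*p); print(k,(A[-1]-goal).round(3),T[np.argmax((W<1e-6)&(T>16))],np.interp(t,T,A).round(3))
tab(-102,N)
"
```

```text
time: 13.65
eef_pos: [0.6136, 0.0031, 0.1697]
tcp_rot: [0.99, 0.143, 0.001, 0.001]
contact_force: [-0.8, -2.3, 7.1]
opening: 0.285
finger_force: 61.0
time: 15.15
eef_pos: [0.5568, -0.1453, 0.1696]
tcp_rot: [0.99, 0.142, -0.001, -0.0]
contact_force: [0.7, 3.8, 9.6]
opening: 0.289
finger_force: 61.3
15.15 [0.74426807 3.84976485 9.56599969]
15.15 [(100, np.float64(0.166), 0.088)]
I,D [1.00e-04 1.15e-01] res [ 0.     0.2   -0.006 -0.61  -0.901 -2.463  2.421]
0 -10.802 16.002499999999007 8.792
1 -10.679 16.002499999999007 8.792
2 -10.55 16.002499999999007 8.792
3 -10.422 16.002499999999007 8.792
4 -10.294 16.002499999999007 8.792
5 -10.165 16.002499999999007 8.792
6 -10.037 16.117499999999065 8.792
7 -9.909 16.24249999999913 8.792
8 -9.781 16.367499999999193 8.792
9 -9.652 16.492499999999257 8.792
10 -9.524 16.61749999999932 8.792
11 -9.396 16.742499999999385 8.792
-102 -> 96.0 [0.054,0.020,0,0,0,0,-1],[0.111,0.023,0,0,0,0,-1],[0.167,0.010,0,0,0,0,-1],[0.217,-0.018,0,0,0,0,-1],[0.257,-0.059,0,0,0,0,-1],[0.284,-0.110,0,0,0,0,-1],[0.295,-0.166,0,0,0,0,-1],[0.289,-0.223,0,0,0,0,-1],[0.268,-0.277,0,0,0,0,-1],[0.232,-0.321,0,0,0,0,-1],[0.185,-0.354,0,0,0,0,-1],[0.131,-0.373,0,0,0,0,-1]h.py:55: RuntimeWarning: overflow encountered in scalar multiply
  if w*w2<0: w2=0.
h.py:53: RuntimeWarning: overflow encountered in scalar divide
  a=(q-np.sign(w if abs(w)>1e-9 else q)*D)/I
  cost_new = 0.5 * np.dot(f_new, f_new)
```

```bash
python3 -m handwheel '[[0.054,0.02,0,0,0,0,-1],[0.111,0.023,0,0,0,0,-1],[0.167,0.01,0,0,0,0,-1],[0.217,-0.018,0,0,0,0,-1],[0.257,-0.059,0,0,0,0,-1],[0.284,-0.11,0,0,0,0,-1],[0.295,-0.166,0,0,0,0,-1],[0.289,-0.223,0,0,0,0,-1],[0.268,-0.277,0,0,0,0,-1],[0.232,-0.321,0,0,0,0,-1],[0.185,-0.354,0,0,0,0,-1],[0.131,-0.373,0,0,0,0,-1]]'
python3 -c "
from h import *
s=monitor.get_state();print(s['time'],s['contact_force']); t=s['time']
q=seen('top'); print(t,q)
B=[20]*6+[17]*6; N=[16.5]*12;S0=[RAMP,.1,H,.1,H,.05,B,.05,N,.05,N,.05,N,N,.05,N,.05]
d=[(2.75,-2.06),(4.3,-1.664),(5.85,-.29),(7.45,1.488),(9,3.68),(12.1,8.225),(15.15,12.654)]
p=fit(S0,d+[(t,q[0][2]%6.2832+6.2832*2)] if q else d)
goal=.78+6.2832*3
for k in range(10,24):
  S=S0+[[16.5]*k+[12,8,4]+[0]*20]
  T,A,W=sim(S,*p); print(k,(A[-1]-goal).round(3),T[np.argmax((W<1e-6)&(T>16))],np.interp(t,T,A).round(3))
tab(96,N)
"
```

```text
time: 16.7
eef_pos: [0.5646, 0.0128, 0.1697]
tcp_rot: [0.99, 0.143, 0.0, 0.001]
contact_force: [1.3, -4.2, 6.9]
opening: 0.29
finger_force: 61.0
16.7 [ 1.2725405  -4.17088466  6.88980462]
16.7 []
I,D [0.0952 0.0724] res [ 0.    -0.009 -0.001 -0.021  0.023 -0.005  0.   ]
10 -1.922 19.327500000000708 14.884
11 -1.736 19.45250000000077 14.884
12 -1.55 19.580000000000837 14.884
13 -1.363 19.7050000000009 14.884
14 -1.177 19.832500000000966 14.884
15 -0.991 19.95750000000103 14.884
16 -0.804 20.085000000001095 14.884
17 -0.617 20.21000000000116 14.884
18 -0.431 20.335000000001223 14.884
19 -0.244 20.462500000001288 14.884
20 -0.057 20.587500000001352 14.884
21 0.13 20.712500000001416 14.884
22 0.317 20.83750000000148 14.884
23 0.504 20.965000000001545 14.884
96 -> 294.0 [-0.057,-0.002,0,0,0,0,-1],[-0.113,0.012,0,0,0,0,-1],[-0.162,0.042,0,0,0,0,-1],[-0.201,0.084,0,0,0,0,-1],[-0.226,0.135,0,0,0,0,-1],[-0.236,0.192,0,0,0,0,-1],[-0.229,0.249,0,0,0,0,-1],[-0.206,0.302,0,0,0,0,-1],[-0.169,0.346,0,0,0,0,-1],[-0.121,0.378,0,0,0,0,-1],[-0.067,0.394,0,0,0,0,-1],[-0.009,0.395,0,0,0,0,-1]
```

```bash
python3 -m handwheel '[[-0.057,-0.002,0,0,0,0,-1],[-0.113,0.012,0,0,0,0,-1],[-0.162,0.042,0,0,0,0,-1],[-0.201,0.084,0,0,0,0,-1],[-0.226,0.135,0,0,0,0,-1],[-0.236,0.192,0,0,0,0,-1],[-0.229,0.249,0,0,0,0,-1],[-0.206,0.302,0,0,0,0,-1],[-0.169,0.346,0,0,0,0,-1],[-0.121,0.378,0,0,0,0,-1],[-0.067,0.394,0,0,0,0,-1],[-0.009,0.395,0,0,0,0,-1]]'
python3 -c "
from h import *
s=monitor.get_state();print(s['time'],s['contact_force']); t=s['time']
q=seen('top'); print(t,q)
B=[20]*6+[17]*6; N=[16.5]*12;S0=[RAMP,.1,H,.1,H,.05,B,.05,N,.05,N,.05,N,N,.05,N,.05,N,.05]
d=[(2.75,-2.06),(4.3,-1.664),(5.85,-.29),(7.45,1.488),(9,3.68),(12.1,8.225),(15.15,12.654)]
p=fit(S0,d+[(t,q[0][2]%6.2832+6.2832*2)] if q else d)
goal=.78+6.2832*3
for e in ([16.5]*8+[13,8,4],[16.5]*8+[12,6,0],[16.5]*8+[15,10,5],[16.5]*9+[12,8,4],[16.5]*9+[10,5,0]):
  S=S0+[e+[0]*20]
  T,A,W=sim(S,*p); print(len(e),(A[-1]-goal).round(3),T[np.argmax((W<1e-6)&(T>16))],np.interp(t,T,A).round(3)); tab(-66,e)
"
```

```text
time: 18.25
eef_pos: [0.6062, -0.1405, 0.1697]
tcp_rot: [0.99, 0.142, -0.001, 0.001]
contact_force: [-1.1, 1.8, 8.4]
opening: 0.288
finger_force: 61.2
18.25 [-1.06520957  1.82813649  8.41761955]
18.25 []
I,D [0.0952 0.0724] res [ 0.    -0.009 -0.001 -0.021  0.023 -0.005  0.   ]
11 -0.072 20.627500000001373 17.097
-66 -> 91.0 [0.055,-0.016,0,0,0,0,-1],[0.104,-0.046,0,0,0,0,-1],[0.141,-0.090,0,0,0,0,-1],[0.165,-0.142,0,0,0,0,-1],[0.173,-0.199,0,0,0,0,-1],[0.165,-0.256,0,0,0,0,-1],[0.141,-0.308,0,0,0,0,-1],[0.103,-0.351,0,0,0,0,-1],[0.065,-0.376,0,0,0,0,-1],[0.040,-0.387,0,0,0,0,-1],[0.026,-0.391,0,0,0,0,-1]
11 -0.148 20.570000000001343 17.097
-66 -> 84.0 [0.055,-0.016,0,0,0,0,-1],[0.104,-0.046,0,0,0,0,-1],[0.141,-0.090,0,0,0,0,-1],[0.165,-0.142,0,0,0,0,-1],[0.173,-0.199,0,0,0,0,-1],[0.165,-0.256,0,0,0,0,-1],[0.141,-0.308,0,0,0,0,-1],[0.103,-0.351,0,0,0,0,-1],[0.068,-0.374,0,0,0,0,-1],[0.049,-0.383,0,0,0,0,-1],[0.049,-0.383,0,0,0,0,-1]
11 -0.015 20.665000000001392 17.097
-66 -> 96.0 [0.055,-0.016,0,0,0,0,-1],[0.104,-0.046,0,0,0,0,-1],[0.141,-0.090,0,0,0,0,-1],[0.165,-0.142,0,0,0,0,-1],[
[... 201 characters left out ...]
0001435 17.097
-66 -> 106.5 [0.055,-0.016,0,0,0,0,-1],[0.104,-0.046,0,0,0,0,-1],[0.141,-0.090,0,0,0,0,-1],[0.165,-0.142,0,0,0,0,-1],[0.173,-0.199,0,0,0,0,-1],[0.165,-0.256,0,0,0,0,-1],[0.141,-0.308,0,0,0,0,-1],[0.103,-0.351,0,0,0,0,-1],[0.054,-0.381,0,0,0,0,-1],[0.014,-0.394,0,0,0,0,-1],[-0.013,-0.398,0,0,0,0,-1],[-0.027,-0.398,0,0,0,0,-1]
12 0.003 20.675000000001397 17.097
-66 -> 97.5 [0.055,-0.016,0,0,0,0,-1],[0.104,-0.046,0,0,0,0,-1],[0.141,-0.090,0,0,0,0,-1],[0.165,-0.142,0,0,0,0,-1],[0.173,-0.199,0,0,0,0,-1],[0.165,-0.256,0,0,0,0,-1],[0.141,-0.308,0,0,0,0,-1],[0.103,-0.351,0,0,0,0,-1],[0.054,-0.381,0,0,0,0,-1],[0.021,-0.392,0,0,0,0,-1],[0.004,-0.396,0,0,0,0,-1],[0.004,-0.396,0,0,0,0,-1]
```

```bash
python3 -m handwheel '[[0.055,-0.016,0,0,0,0,-1],[0.104,-0.046,0,0,0,0,-1],[0.141,-0.09,0,0,0,0,-1],[0.165,-0.142,0,0,0,0,-1],[0.173,-0.199,0,0,0,0,-1],[0.165,-0.256,0,0,0,0,-1],[0.141,-0.308,0,0,0,0,-1],[0.103,-0.351,0,0,0,0,-1],[0.065,-0.376,0,0,0,0,-1],[0.04,-0.387,0,0,0,0,-1],[0.026,-0.391,0,0,0,0,-1],[0.026,-0.391,0,0,0,0,-1]]'
python3 -m handwheel '[[0,0,0,0,0,0,-1],[0,0,0,0,0,0,-1],[0,0,0,0,0,0,-1],[0,0,0,0,0,0,-1],[0,0,0,0,0,0,-1],[0,0,0,0,0,0,-1],[0,0,0,0,0,0,-1],[0,0,0,0,0,0,-1],[0,0,0,0,0,0,-1],[0,0,0,0,0,0,-1],[0,0,0,0,0,0,-1],[0,0,0,0,0,0,-1]]'
python3 -c "
from h import *
look(); snap('top','pics/topB.png'); print(seen('top'))
im=snap('scene','pics/sceneB.png')"
```

```text
time: 19.8
eef_pos: [0.5711, 0.0131, 0.1697]
tcp_rot: [0.99, 0.143, -0.001, 0.001]
contact_force: [-1.0, -0.2, 8.5]
opening: 0.292
finger_force: 61.2
time: 21.3
eef_pos: [0.5719, 0.0131, 0.1697]
tcp_rot: [0.99, 0.143, -0.0, 0.0]
contact_force: [1.3, 0.6, 8.7]
opening: 0.284
finger_force: 61.1
t 21.3 crank r 0.0802 ang 1.597 z 0.1697 F [1.3 0.6 8.7] fing 61.0968207498081 op 0.28365614454302585
top 21.3 [(23, np.float64(0.18), 0.881)]
scene 21.35 [(65, np.float64(0.165), 0.897)]
[(19, np.float64(0.18), 0.885)]
```

View pics/topB.png

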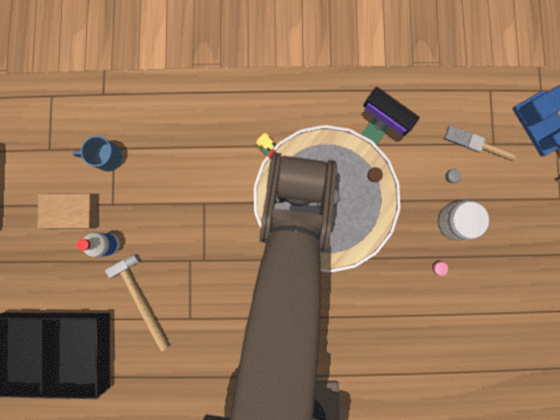

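View pics/sceneB.png

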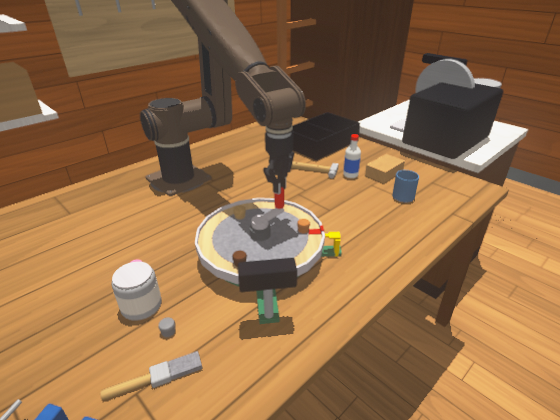

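The scene view shows the platter at rest with the mark at (316,231), about 0.1 rad past the pointer tip at (326,236). All three knobs are standing. The offset is around 18 mm, so a small nudge back is needed; measuring precisely.

```bash
python3 -c "
from h import *
im=cv2.imread('pics/sceneB.png'); B,G,R=[x.astype(int) for x in cv2.split(im)]
for nm,m in (('yel',(R>150)&(G>130)&(B<90)),('red',(R>110)&(G<70)&(B<70))):
  ys,xs=np.where(m[220:260,295:345]); 
  for x in sorted(set(xs))[:40]: print(nm,x+295,(ys[xs==x]+220).min(),(ys[xs==x]+220).max(),end=' | ')
  print()
for n,u,v,z in [('scene',325,236,.066),('top',273.6,146.8,.066),('top',272.5,148,.066)]:
  p=ray(n,u,v,z)[:2]-C; print(n,np.linalg.norm(p),np.arctan2(p[1],p[0]))
B=[20]*6+[17]*6; N=[16.5]*12;S0=[RAMP,.1,H,.1,H,.05,B,.05,N,.05,N,.05,N,N,.05,N,.05,N,.05,[16.5]*8+[13,8,4,0],[0]*12]
d=[(2.75,-2.06),(4.3,-1.664),(5.85,-.29),(7.45,1.488),(9,3.68),(12.1,8.225),(15.15,12.654),(21.29,.89+18.85)]
p=fit(S0,d); T,A,W=sim(S0,*p); k=(W>1.3)&(W<1.7); print(T[k][0],T[k][-1],k[np.argmax(k):][:3600].all())
m=(T>7.8)&(T<19.2);print(W[m].min(),W[m].max())
for e in ([-8,-14,-14,-8],[-8,-14,-14,-14,-8],[-8,-12,-12,-12,-8],[-8,-14,-14,-14,-14,-8]):
  for q in (p,[.0952,.0724]):
    T2,A2,W2=sim([e+[0]*8],*q,th=0,t0=0); print(e,A2[-1].round(3),end=' ')
  tab(91,e)
"
```

```text
yel 298 221 222 | yel 299 221 223 | yel 300 220 224 | yel 301 220 224 | yel 302 220 224 | yel 303 220 224 | yel 304 220 225 | yel 305 220 224 | yel 306 220 224 | yel 307 220 224 | yel 308 222 223 | yel 309 223 225 | yel 323 225 258 | yel 324 229 257 | yel 325 233 259 | yel 326 233 259 | yel 327 233 237 | yel 328 231 238 | yel 329 231 239 | yel 330 231 239 | yel 331 231 239 | yel 332 231 244 | yel 333 231 245 | yel 334 231 238 | yel 335 231 259 | yel 336 231 259 | yel 337 231 259 | yel 338 231 259 | yel 339 231 259 | yel 340 233 259 | yel 341 248 259 | yel 342 245 258 | yel 343 244 259 | yel 344 246 257 | 
red 309 230 233 | red 310 230 233 | red 311 230 233 | red 312 230 233 | red 313 230 233 | red 314 230 233 | red 315 230 233 | red 316 230 233 | red 317 230 233 | red 318 229 233 | red 319 229 232 | red 320 228 233 | red 321 226 230 | red 322 227 230 | 
scene 0.18903577778210845 0.7740392276200835
top 0.18691755154569317 0.7859247404066965
top 0.18680389254761992 0.8085059027477312
I,D [0.1005 0.0713] res [ 0.    -0.018 -0.025 -0.042  0.002  0.009  0.05  -0.026]
7.792500000000566 19.577500000000835 True
1.3057229061394942 1.5655708454731032
[-8, -14, -14, -8] -0.106 [-8, -14, -14, -8] -0.107 91 -> 47 [0.026,0.009,0,0,0,0,-1],[0.068,0.034,0,0,0,0,-1],[0.103,0.068,0,0,0,0,-1],[0.119,0.091,0,0,0,0,-1]
[-8, -14, -14, -14, -8] -0.181 [-8, -14, -14, -14, -8] -0.184 91 -> 33 [0.026,0.009,0,0,0,0,-1],[0.068,0.034,0,0,0,0,-1],[0.103,0.068,0,0,0,0,-1],[0.129,0.109,0,0,0,0,-1],[0.139,0.136,0,0,0,0,-1]
[-8, -12, -12, -12, -8] -0.134 [-8, -12, -12, -12, -8] -0.135 91 -> 39 [0.026,0.009,0,0,0,0,-1],[0.063,0.030,0,0,0,0,-1],[0.094,0.057,0,0,0,0,-1],[0.119,0.091,0,0,0,0,-1],[0.132,0.116,0,0,0,0,-1]
[-8, -14, -14, -14, -14, -8] -0.269 [-8, -14, -14, -14, -14, -8] -0.272 91 -> 19 [0.026,0.009,0,0,0,0,-1],[0.068,0.034,0,0,0,0,-1],[0.103,0.068,0,0,0,0,-1],[0.129,0.109,0,0,0,0,-1],[0.144,0.156,0,0,0,0,-1],[0.147,0.184,0,0,0,0,-1]
```

```bash
python3 -m handwheel '[[0.026,0.009,0,0,0,0,-1],[0.068,0.034,0,0,0,0,-1],[0.103,0.068,0,0,0,0,-1],[0.119,0.091,0,0,0,0,-1],[0.119,0.091,0,0,0,0,-1],[0.119,0.091,0,0,0,0,-1],[0.119,0.091,0,0,0,0,-1],[0.119,0.091,0,0,0,0,-1],[0.119,0.091,0,0,0,0,-1]]'
python3 -c "
from h import *
look(); im=snap('scene','pics/sceneC.png'); print(seen('scene',im))"
```

```text
time: 22.68
eef_pos: [0.6283, -0.0078, 0.1698]
tcp_rot: [0.99, 0.142, 0.001, 0.0]
contact_force: [1.3, 1.4, 7.2]
opening: 0.289
finger_force: 60.9
t 22.675 crank r 0.0803 ang 0.829 z 0.1698 F [1.3 1.4 7.2] fing 60.9328433254268 op 0.28871746846588386
top 22.675 [(28, np.float64(0.179), 0.764)]
scene 22.725 [(153, np.float64(0.152), 1.793), (59, np.float64(0.163), 0.767)]
[(153, np.float64(0.152), 1.793), (59, np.float64(0.163), 0.767)]
```

```bash
python3 -m handwheel '[[0,0,0,0,0,0,0.2],[0,0,0,0,0,0,0.5],[0,0,0,0,0,0,0.5],[0,0,0,0,0,0,0.5],[0,0,-0.08,0,0,0,0.5],[0,0,-0.2,0,0,0,0.5],[0,0,-0.3,0,0,0,0.5],[-0.3,0,-0.35,0,0,0,0.5],[-0.4,0,-0.4,0,0,0,0.5],[-0.4,0,-0.4,0,0,0,0.5],[-0.4,0,-0.4,0,0,0,0.5],[-0.4,0,-0.4,0,0,0,0.5]]'
python3 -c "
from h import *
look(); im=snap('scene','pics/sceneD.png'); print(seen('scene',im))
t=eyes.read_camera('top'); s=cv2.imread('pics/sceneD.png')
cv2.imwrite('pics/fin.png',np.hstack([cv2.resize(s[160:320,100:400],None,fx=1.33,fy=1.33),cv2.resize(t[100:260,60:500,::-1][:, :],(400,213))]))"
```

```text
time: 24.32
eef_pos: [0.4744, -0.053, 0.3286]
tcp_rot: [0.99, 0.142, 0.0, -0.0]
contact_force: [-1.1, -0.7, -0.4]
opening: 0.754
finger_force: 0.0
t 24.325 crank r 0.1005 ang 3.002 z 0.3286 F [-1.1 -0.7 -0.4] fing 0.0 op 0.7540469672782893
top 24.325 [(106, np.float64(0.166), 0.748)]
scene 24.375 [(201, np.float64(0.161), 1.841), (59, np.float64(0.163), 0.767)]
[(201, np.float64(0.161), 1.841), (59, np.float64(0.163), 0.767)]
```

View pics/fin.png

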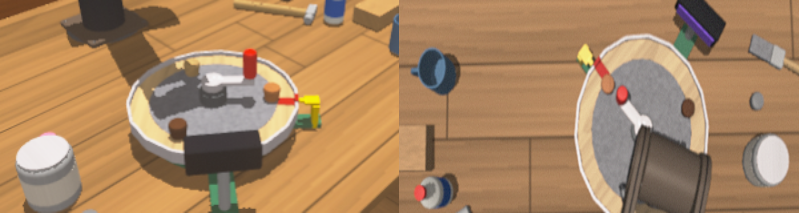

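The final view shows the mark at the pointer tip, within about 5 mm. The gripper is clear of the crank, the wooden knobs are standing, and the tin and glue have not moved.

```bash
python3 -c "
from plant import ctrl
print(ctrl.sign_off())"
```

```text
the job is handed in; nothing more can be done
None
```

Job handed in at about 24 s: by a model fitted to the camera readings, the platter turned at about 1.5 rad/s (1.31–1.57) for 11 s. It first stopped about 0.1 rad past the pointer, so I cranked back slightly; the red mark now rests about 5 mm from it, with the crank released, all three knobs standing, and the tin and glue unmoved.

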